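# Load the ink carousel and click it round

## Task

Load the loose ink cartridge into the carousel's one empty pocket and press it, gently, fully home on the seat inside. Let go of it, then turn the carousel one click clockwise (seen from above), so that the new cartridge stands at the white post. Leave the other things on the desk alone.

Things in the scene. Friction and masses are not known exactly. Their poses are not given: they have to be found in the camera images.
- cartridge: The loose ink cartridge: plain black block with a pale band, standing upright on the desk, 34 mm (its x) by 26 mm (its y) by 110 mm tall, about 0.1 kg. Origin at the centre of its underside, z up. The two ends of x are alike.
- stand: The fixed round grey base of the carousel (radius 105 mm, 6 mm high) with a white post 75 mm high at its rim (24 x 50 mm, its middle 127 mm from the axis). Origin on the carousel's axis at desk level; z up. From the origin the loading place lies along -x and the post 60 degrees clockwise from there. The five other pockets hold fixed black cartridges whose tops stand 121 mm above the desk.
- carousel (a joint): Turn of the carousel in rad, 0 at the loading click, growing clockwise seen from above; one click is 1.047 rad. A sprung plunger draws it into the nearest click: leaving a click takes up to about 0.25 N m, and past half way it pulls itself on into the next. It does not stop by itself against being turned further.
- pocket (a point): Centre of the empty pocket's mouth, 85 mm above the desk, 70 mm from the carousel's axis; turns with the carousel. x along its 36 mm opening (radial, pointing to the axis), y along its 28 mm opening, z up. Lips flare outward, up to 6 mm above the mouth.
- clip: Steel spring clip in the empty pocket's wall farthest from the axis, 16 mm below the mouth; origin at its middle. It grips the cartridge, which must be pushed down against a drag of some 4 to 10 N and does not fall home by itself.
- pocket_floor (a point): Middle of the empty pocket's floor, 63 mm below its mouth. Over it, hidden in the pocket, is the seat: a steel pad, 22 x 18 mm, on a stiff spring (about 20 N per mm) and a set-up screw, so its depth is unknown: anywhere from 28 to 58 mm below the mouth. It is felt as a sharp rise over the clip's drag. More than 15 N on the seat does damage.
- knob (a point): Top centre of the carousel's black grip bar, on the axis, 133 mm above the desk. The bar is 50 mm long (point x, pointing radially: at the loading click it lies along the line to the empty pocket), 16 mm thick (y) and 35 mm high, on a thin shaft; it is rigid with the carousel.
- stamp: Bystander: wooden hand stamp, 42 mm across, 76 mm high; origin under its centre.
- ink: Bystander: small ink bottle, 48 mm across, 85 mm high; origin under its centre.
- tape: Bystander: roll of clear tape lying flat, 84 mm across, 24 mm high; origin under its centre.
- block: Bystander: block of note paper, 75 x 75 x 35 mm; origin under its centre.
Not all that is in view belongs to the job. There is more than one size of the cartridge; the job needs the largest.

How it is judged:
By the outcome, as a careful person would: the job done as asked, in the order asked, and still so for the second after the job is handed in, with the robot touching nothing.
It also fails if it takes over 58 s, if anything falls off the work surface, if the arm or the gripper's body presses on something with over 40 N, if the wrist force passes 120 N, or if a joint passes its speed limit or range.

## Robot

A 6-joint arm with a two-finger parallel gripper is mounted at the origin on the work surface. World frame = base frame: x ahead of the robot, y to its left, z up, the work surface at z = 0. Lengths are in mm, angles in rad, forces in N, time in s.
With the tool pointing down it reaches from about 275 to 750 mm from the base axis. Payload 10.2 kg.
Tool frame: the origin (TCP) lies at the very end of the fingers, on their centre line; the grasp point (between the pads) lies 19 mm behind it; x points along the fingers, z is the direction in which the jaws open and shut, and the axes are right-handed (so a half turn about x gives the same grasp; the last joint's range is limited). The gripper opens to 85 mm and grips with 20 to 120 N. Pads are 22 mm wide; open, the fingers measure 114 mm over their backs; the gripper's body (76 mm by 85 mm) begins 54 mm behind the grasp point. The pads swing forward as they close: fully open they stand 13 mm farther back than shut.
Start: joints at [-1.44, 0.313, 1.498, -0, 1.331, -0.223], TCP at [181.882, -492.494, 231.294] pointing down, gripper open.
Joint ranges: [-2.94, 2.94], [-0.97, 2.17], [0.19, 2.56], [-1.23, 4.37], [0.02, 3.11], [-2.88, 2.88]. Speed limits (rad/s): [2.39, 2.39, 3.01, 3.14, 3.14, 3.14].

## Interface

Orientations are given as a unit quaternion [w, x, y, z].
In Python, from rig import sense, vision, job gives the robot as it stands. The module is installed in compiled form; this text tells all that it offers.
- The arm moves only by the shell command python3 -m pendant 'ROWS' [FORCE]. ROWS is JSON, a list of rows, each a list of 7 numbers: the turn, a rotation vector about the tool's x, y, z in rad, then the shift along the tool's x, y, z in cm, then the opening, from 0 (shut) to 1 (fully open). A call has exactly 5 rows; each row is the pose to reach, as a shift and turn from the pose commanded when the call began, along the tool's axes at that moment; what a row does not reach only later rows make up. A row lasts 1/8 s, in which the tool goes at most 62.5 mm and 10.7 degrees, less where a joint would pass 70% of its speed; a pose out of reach is approached as far as the arm can. A call with a gripper value outside its range is refused whole. The fingers move at their own pace and stop on an object; FORCE is the grip in N (left out, the last holds). Time passes only in rows, so rows that repeat a pose let the fingers close, or fill a call up. It gives the time, the measured TCP pose, the force and the opening at its end, in the units of the state.
- sense(): the state, without advancing time (a new reading comes with each control period).
- vision.capture(name): name is "scene" or "side" or "wrist"; returns the picture (400x640x3 uint8, red, green, blue); there is no depth.
- vision.calibration(name): a dict with "K" (3x3 intrinsics, pixels), "extrinsics" (4x4, takes a point from camera to world coordinates). Camera axes: x right, y up, looking along -z (the intrinsics and any distortion apply to the point x, -y, -z); pixel columns grow to the right and rows downward; lengths in mm; the calibration is good to about 2 mm. A picture is of the moment at which its call begins: read the wrist's pose just before it. calibration takes no time and is no camera call; for the wrist camera it gives the pose at the moment of the call.
- job.finish_job(): hands the job in, once; it reports no verdict.
The state is a dict: "time_s": time; "joints": joint angles; "dq": joint speeds; "tau": joint torques, N m; "eef_pos": TCP position; "ee_rot": TCP orientation; "force": force on the tool from outside, world axes, zero at the start; "wrist_torque": the same for the moment, N m; "grip_width": opening from 0.0 (shut) to 1.0 (fully open).
Only numpy, scipy, OpenCV 4.12 (cv2) and the standard library are available. Lean on these libraries where they do the work, as an engineer would, in place of code of your own. Each camera call takes 0.05 s, during which the arm holds its last target.

## Working session

There is one attempt and no reset: what is moved stays moved. The work goes in short steps, Python scripts to look and compute and a shell command to move; the robot and the scene stay as the last step left them, time stands still between calls to the robot, and variables do not carry over. Pictures are saved under pics/ and viewed, and the job is handed in when it is done.

```bash
mkdir -p pics; python3 - <<'E'
from rig import sense, vision, job
import cv2,numpy as np
print(sense())
for n in ["scene","side","wrist"]:
    c=vision.calibration(n); print(n,{k:np.round(v,3).tolist() if not isinstance(v,str) else v for k,v in c.items()})
    cv2.imwrite(f"pics/{n}0.png",vision.capture(n)[:,:,::-1])
E
```

```text
{'time_s': 0.0, 'joints': array([-1.44035823e+00,  3.13472532e-01,  1.49840298e+00,  5.53247959e-07,
        1.33098656e+00, -2.23385748e-01]), 'dq': array([-0.00010483, -0.00047504,  0.00067177, -0.00146308,  0.0001885 ,
        0.00043304]), 'tau': array([-1.63980934e-03, -4.12269616e+01, -2.59745747e+01, -2.69933844e-04,
        4.17084244e-03,  9.79975908e-06]), 'eef_pos': array([ 181.86955897, -492.23620035,  230.73637962]), 'ee_rot': array([ 0.57988893,  0.4045325 ,  0.58049318, -0.40386873]), 'force': array([-0.45859653, -0.39628208, -0.97072032]), 'wrist_torque': array([ 0.03119181,  0.03278148, -0.00162308]), 'grip_width': 1.0021926261660983}
scene {'K': [[455.816, 0.0, 321.665], [0.0, 455.816, 200.178], [0.0, 0.0, 1.0]], 'extrinsics': [[-0.878, -0.418, 0.233, 860.657], [0.478, -0.763, 0.436, 549.925], [-0.004, 0.494, 0.87, 1115.971], [0.0, 0.0, 0.0, 1.0]]}
side {'K': [[401.937, 0.0, 319.251], [0.0, 401.937, 202.632], [0.0, 0.0, 1.0]], 'extrinsics': [[-0.928, 0.275, -0.253, 307.217], [-0.373, -0.659, 0.653, 703.23], [0.013, 0.7, 0.714, 842.79], [0.0, 0.0, 0.0, 1.0]]}
wrist {'K': [[300.423, 0.0, 322.593], [0.0, 300.423, 201.769], [0.0, 0.0, 1.0]], 'extrinsics': [[0.347, 0.895, 0.279, 251.878], [-0.938, 0.332, 0.101, -466.569], [-0.002, -0.297, 0.955, 373.923], [0.0, 0.0, 0.0, 1.0]]}
```

View pics/scene0.png

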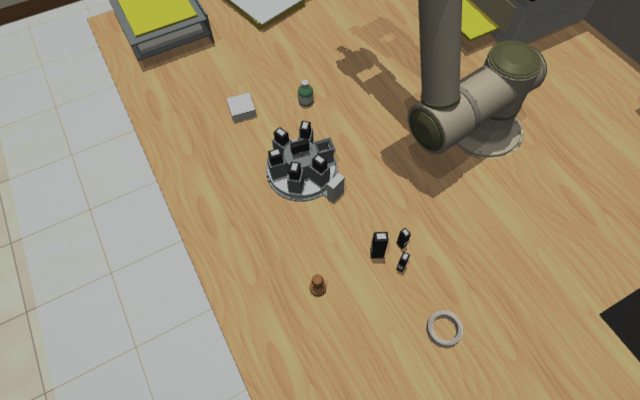

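View pics/side0.png

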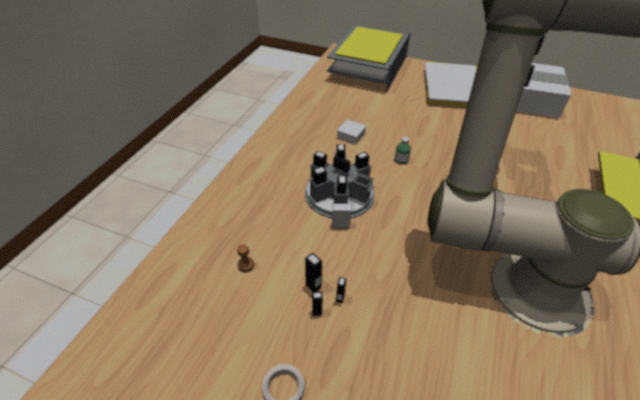

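View pics/wrist0.png

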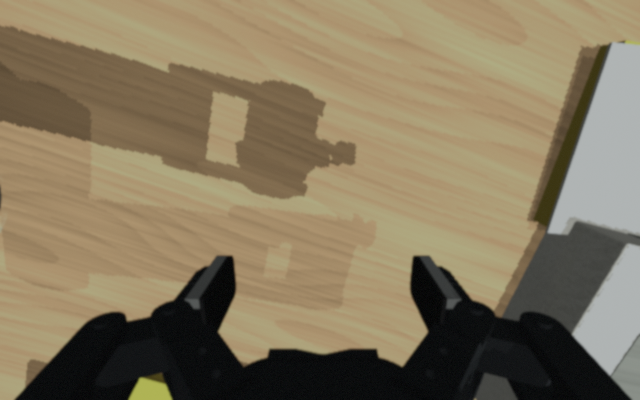

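Candidates for the cartridge in the scene view are the tall block (379,245) and two smaller ones at (404,238) and (403,262). The five fixed ones are in the carousel around (300,165). In the side view the same three appear at (314,272), (341,290) and (317,304). I choose the tallest and will check it in close crops.

```bash
cat > h.py <<'E'
import numpy as np,cv2
from rig import sense,vision
from scipy.spatial.transform import Rotation as R
def cal(n):
    c=vision.calibration(n); return np.array(c["K"]),np.array(c["extrinsics"])
def ray(n,px,C=None):
    K,E=C or cal(n); u,v=px
    d=np.array([(u-K[0,2])/K[0,0],-(v-K[1,2])/K[1,1],-1.]); return E[:3,3],E[:3,:3]@d
def onz(n,px,z,C=None):
    o,d=ray(n,px,C); return o+d*(z-o[2])/d[2]
def tri(r1,r2):
    (a,d),(b,e)=r1,r2
    A=np.stack([d,-e],1); s=np.linalg.lstsq(A,b-a,rcond=None)[0]
    p,q=a+s[0]*d,b+s[1]*e; return (p+q)/2,np.linalg.norm(p-q)
def proj(n,P,C=None):
    K,E=C or cal(n); p=E[:3,:3].T@(np.array(P)-E[:3,3]); return K[0,2]+K[0,0]*p[0]/-p[2],K[1,2]+K[1,1]*p[1]/p[2]
def Rot():
    q=sense()["ee_rot"]; return R.from_quat([q[1],q[2],q[3],q[0]]).as_matrix()
E
python3 - <<'E'
import cv2,numpy as np
s=cv2.imread('pics/scene0.png');d=cv2.imread('pics/side0.png')
def cr(im,x,y,w,h): return cv2.resize(im[y:y+h,x:x+w],None,fx=5,fy=5,interpolation=cv2.INTER_CUBIC)
cv2.imwrite('pics/c1.png',np.vstack([np.hstack([cr(s,360,220,75,55),cr(d,290,245,75,75)[:275]]),np.zeros((2,750,3),np.uint8)]))
cv2.imwrite('pics/c2.png',np.hstack([cr(s,260,110,90,95)[:, :400],cr(d,300,135,80,95)]))
E
```

```text
(no output)
```

View pics/c1.png

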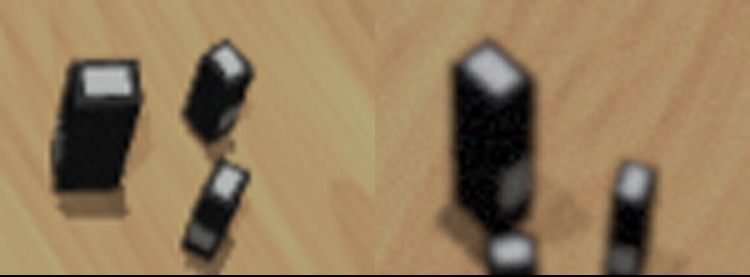

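View pics/c2.png

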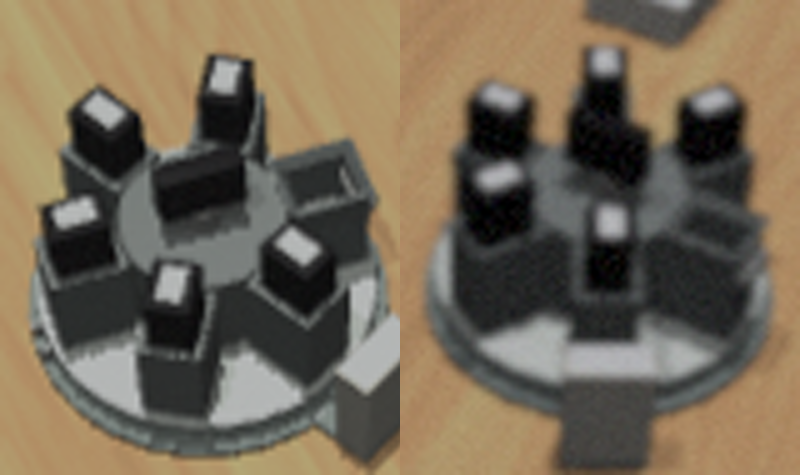

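```bash
python3 - <<'E'
from h import *
np.set_printoptions(precision=1,suppress=True)
def t(a,b): print(*tri(ray("scene",a),ray("side",b)))
print("cart");t((381.4,236.2),(314,259));print(onz("scene",(381.4,236.2),110),onz("side",(314,259),110))
print("pocket");t((324,146),(365,181.5));print(onz("scene",(324,146),85),onz("side",(365,181.5),85))
# fixed tops (scene then matched in side)
S=[(280.2,132),(305,125.2),(275,152.8),(295,167),(319.5,159)]
for p in S: print(onz("scene",p,121))
D=[(320,155),(320,171),(342,179.5),(362,155),(341,147.5)]
for p in D: print('D',onz("side",p,121))
for p in [(300,145)]: print("knob",onz("scene",p,133))
print("side knob",onz("side",(342,162),133))
print("post",onz("scene",(337,183),75),onz("side",(342,207),75))
print("others", onz("scene",(318,277),76),onz("scene",(445,328),24),onz("scene",(305,90),85),onz("scene",(241,103),35))
E
```

```text
cart
[511.8 203.1 110.7] 2.5026020969286202
[512.3 204.1 110. ] [511.6 201.3 110. ]
pocket
[ 491.5 -123.5   76.3] 3.8684459148963244
[ 495.9 -115.9   85. ] [ 488.8 -116.6   85. ]
[ 591.3 -192.   121. ]
[ 520.7 -180.3  121. ]
[ 634.1 -135.9  121. ]
[607.8 -69.7 121. ]
[539.5 -61.2 121. ]
D [ 632.1 -134.9  121. ]
D [606.3 -70.7 121. ]
D [539.3 -61.4 121. ]
D [ 521.6 -181.5  121. ]
D [ 588.6 -190.8  121. ]
knob [ 567.4 -118.5  133. ]
side knob [ 559.5 -116.1  133. ]
post [520.6   1.8  75. ] [517.6  -8.   75. ]
others [691.1 210.7  76. ] [478.4 450.1  24. ] [ 446.1 -326.1   85. ] [ 625.2 -416.6   35. ]
```

The tallest block is confirmed: scene (381,236), about (512,203) with its top at z≈110. The pocket is near (495,-116) and the axis near (564,-126). Next I'll move for a wrist look at the carousel.

```bash
python3 - <<'E'
from h import *
np.set_printoptions(precision=3,suppress=True)
M=Rot();print(M, "zyaw",np.degrees(np.arctan2(M[1,2],M[0,2])))
p=sense()["eef_pos"]
for t in [(500,-100,280),(512,204,240)]: print(M.T@(np.array(t)-p)/10)
K,E=cal("wrist");print("cam in tool",M.T@(E[:3,3]-p),M.T@E[:3,:3])
E
```

```text
[[-0.     0.938  0.346]
 [ 0.001  0.346 -0.938]
 [-1.     0.    -0.001]] zyaw -69.72870614677292
[ -4.878  43.436 -25.782]
[ -0.849  55.094 -53.879]
cam in tool [-143.101   74.622    0.009] [[ 0.001  0.297 -0.955]
 [ 0.001  0.955  0.297]
 [ 1.    -0.001  0.001]]
```

```bash
python3 - <<'E'
from h import *
np.set_printoptions(precision=1,suppress=True)
a=onz("scene",(374,232.4),110);b=onz("scene",(388,232),110);d=b-a;print(a,b,np.linalg.norm(d),np.degrees(np.arctan2(d[1],d[0])))
# side: crop corners (453,68)->(500,100)?? pale quad long edge
f=lambda x,y:(290+(x-375)/5,245+y/5)
for p,q in [((455,65),(505,98)),((488,38),(535,72)),((455,65),(488,38))]:
    a=onz("side",f(*p),110);b=onz("side",f(*q),110);d=b-a;print(np.linalg.norm(d),np.degrees(np.arctan2(d[1],d[0])))
E
```

```text
[522.6 186.8 110. ] [492.1 202.2 110. ] 34.21054792960366 153.12927864833554
28.80061569002617 163.60999552751255
28.449384508494937 160.44343277728197
21.208868196457164 -111.82988331914586
```

```bash
cat >> h.py <<'E'
def goto(x,y,z,yaw):
    """print tool-frame shift (cm) and turn (rad) to reach TCP x,y,z, jaw yaw (deg), tool down"""
    M=Rot();s=sense();p=s["eef_pos"]
    t=np.radians(yaw);c,si=np.cos(t),np.sin(t)
    T=np.array([[0,-si,c],[0,c,si],[-1,0,0]])
    rv=R.from_matrix(M.T@T).as_rotvec()
    print("t",round(s["time_s"],2),"pos",p.round(1),"yaw",round(np.degrees(np.arctan2(M[1,2],M[0,2])),1),"q6",s["joints"][5].round(2),"| turn",rv.round(3),"shift cm",(M.T@(np.array([x,y,z])-p)/10).round(2))
E
python3 -m pendant '[[-0.14,0,0,0.3,4.4,-2.1,1],[-0.28,0,0,0.6,8.8,-4.2,1],[-0.42,0,0,0.9,13.2,-6.3,1],[-0.56,0,0,1.2,17.6,-8.4,1],[-0.7,0,0,1.5,22,-10.5,1]]'
python3 -c "
from h import *
goto(530,-145,200,10)"
```

```text
time_s: 0.78
eef_pos: [352.8, -316.5, 216.1]
ee_rot: [0.684, 0.179, 0.684, -0.179]
force: [0.9, -0.6, 0.1]
grip_width: 1.003
t 0.78 pos [ 352.8 -316.5  216.1] yaw -29.4 q6 -0.47 | turn [-0.687 -0.    -0.   ] shift cm [ 1.61 23.63  7.04]
```

```bash

python3 -m pendant '[[-0.14,0,0,0.3,4.7,1.4,1],[-0.28,0,0,0.6,9.4,2.8,1],[-0.42,0,0,0.9,14.1,4.2,1],[-0.56,0,0,1.2,18.8,5.6,1],[-0.69,0,0,1.6,23.6,7,1]]'
cat >> h.py <<'E'
import pickle
def snap(name,cam="wrist"):
    s=sense();C=cal(cam);im=vision.capture(cam)[:,:,::-1].copy();cv2.imwrite(f"pics/{name}.png",im);pickle.dump((C,s),open(f"pics/{name}.pkl","wb"));return im,C
def load(name): return cv2.imread(f"pics/{name}.png"),pickle.load(open(f"pics/{name}.pkl","rb"))[0]
E
python3 -c "
from h import *
snap('w1')
goto(530,-145,200,10)"
```

```text
time_s: 1.4
eef_pos: [530.4, -145.9, 200.1]
ee_rot: [0.704, -0.063, 0.704, 0.063]
force: [0.2, -0.1, -0.1]
grip_width: 1.003
t 1.45 pos [ 532.9 -142.   199.3] yaw 10.6 q6 -0.66 | turn [ 0.011  0.001 -0.002] shift cm [-0.07 -0.24 -0.34]
```

View pics/w1.png

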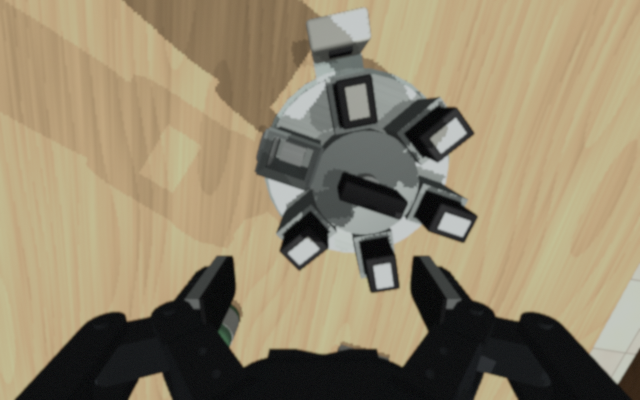

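The carousel fills the view: the post at (340,35), the empty pocket at about (292,152), the knob bar at (372,195), and the five pale tops.

```bash
python3 - <<'E'
from h import *
im,C=load('w1')
cv2.imwrite('pics/w1c.png',cv2.resize(im[90:300,240:490],None,fx=3.2,fy=2.85,interpolation=cv2.INTER_CUBIC)[:600])
g=im.min(2)
for y,x in [(100,355),(132,450),(222,453),(250,303),(275,382)]:
    w=g[y-22:y+22,x-22:x+22]; m=(w>150).astype(np.uint8)
    n,l,s,c=cv2.connectedComponentsWithStats(m)
    i=l[22,22]
    if i: u=c[i]+[x-22,y-22];print(u,s[i][4],onz("wrist",u,121,C).round(1))
    else: print("none",x,y,g[y,x])
E
```

```text
[357.07945736 101.55620155] 516 [538.8 -62.7 121. ]
[449.23992674 135.31135531] 546 [609.4 -73.6 121. ]
[453.71551724 224.3362069 ] 464 [ 633.6 -139.5  121. ]
[303.23627685 250.78042959] 419 [ 519.9 -183.4  121. ]
[383.03875969 275.63307494] 387 [ 589.3 -194.3  121. ]
```

View pics/w1c.png

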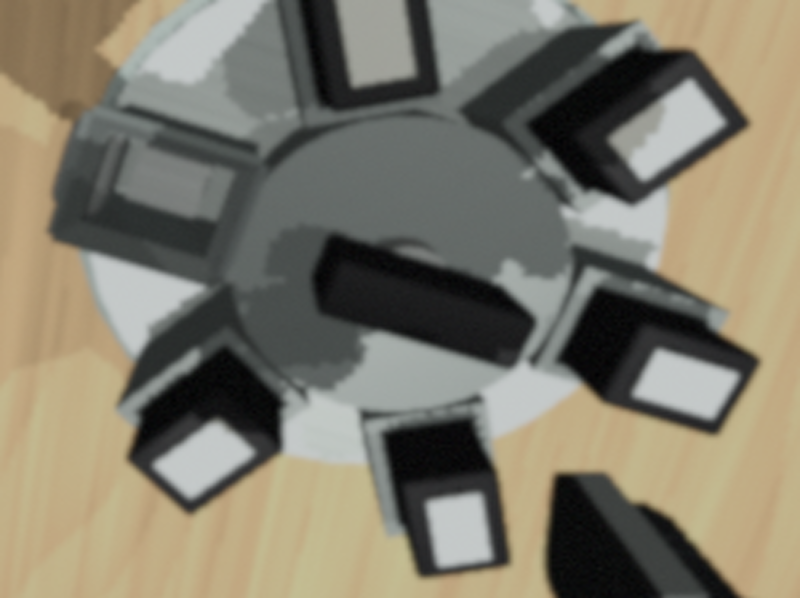

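```bash
python3 - <<'E'
from h import *
from scipy.optimize import least_squares
P=np.array([[538.8,-62.7],[609.4,-73.6],[633.6,-139.5],[589.3,-194.3],[519.9,-183.4]])
Sc=np.array([[539.5,-61.2],[607.8,-69.7],[634.1,-135.9],[591.3,-192],[520.7,-180.3]])
Si=np.array([[539.3,-61.4],[606.3,-70.7],[632.1,-134.9],[588.6,-190.8],[521.6,-181.5]])
for Q in (P,Sc,Si):
    def f(v): 
        a=v[2]-np.radians(60)*np.arange(1,6); return (Q-v[:2]-v[3]*np.stack([np.cos(a),np.sin(a)],1)).ravel()
    r=least_squares(f,[564,-126,3.0,70]); print(r.x[:2].round(1),np.degrees(r.x[2]).round(2),r.x[3].round(1),np.abs(r.fun).max().round(2), (r.x[:2]+70*np.array([np.cos(r.x[2]),np.sin(r.x[2])])).round(1))
goto(530,-120,165,63)
E
```

```text
[ 564.3 -128.5] 170.92 70.6 0.65 [ 495.1 -117.4]
[ 564.8 -125.8] 171.69 70.3 0.92 [ 495.5 -115.7]
[ 563.8 -125.9] 171.88 69.3 1.3 [ 494.6 -116. ]
t 1.45 pos [ 532.9 -142.   199.3] yaw 10.6 q6 -0.66 | turn [-0.914  0.002 -0.001] shift cm [3.44 2.21 0.12]
```

```bash

python3 -m pendant '[[-0.185,0,0,0.8,0.5,0,1],[-0.37,0,0,1.7,1,0,1],[-0.555,0,0,2.5,1.6,0,1],[-0.74,0,0,3.4,2.2,0,1],[-0.91,0,0,3.4,2.2,0,1]]'
python3 -c "
from h import *
im,C=snap('w2')
print(np.abs(sense()['dq']).max())
cv2.imwrite('pics/w2c.png',cv2.resize(im[20:300,180:500],None,fx=2.14,fy=2.14,interpolation=cv2.INTER_CUBIC))
goto(512,203,150,67)"
```

```text
time_s: 2.08
eef_pos: [525.1, -125.0, 165.4]
ee_rot: [0.604, -0.366, 0.605, 0.367]
force: [0.2, -0.4, 0.3]
grip_width: 1.0
0.2782059654685528
t 2.12 pos [ 525.3 -125.3  165.8] yaw 62.8 q6 -1.55 | turn [-0.074  0.    -0.001] shift cm [ 1.6  16.2  28.58]
```

View pics/w2.png

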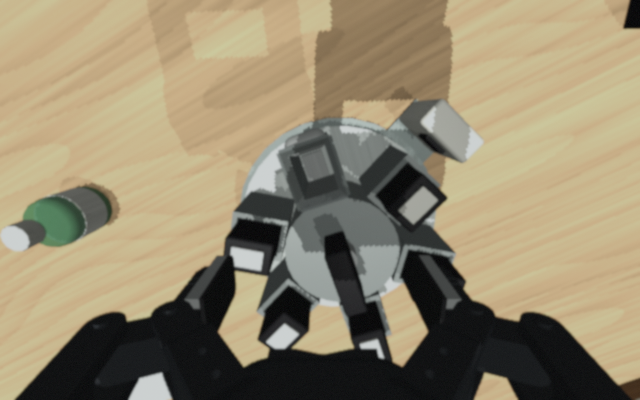

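```bash
python3 -c "
from h import *
im,C=load('w2')
a=cv2.resize(im[115:215,265:365],None,fx=5.5,fy=5.5,interpolation=cv2.INTER_CUBIC);cv2.imwrite('pics/w2d.png',a)
im,C=load('w1')
a=cv2.resize(im[110:200,245:335],None,fx=6,fy=6,interpolation=cv2.INTER_CUBIC);cv2.imwrite('pics/w1d.png',a)"
```

```text
(no output)
```

View pics/w2d.png

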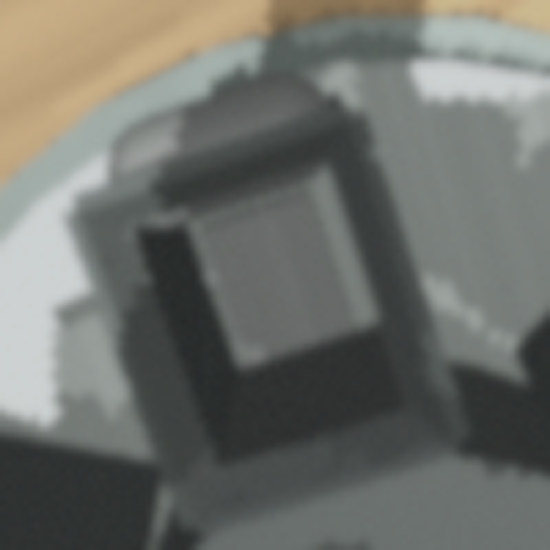

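View pics/w1d.png

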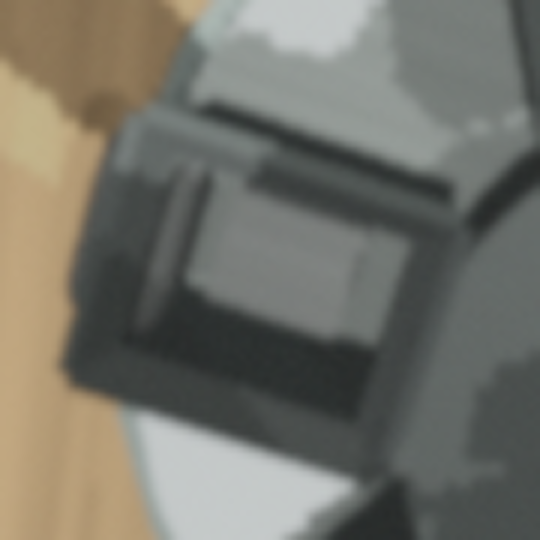

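```bash
python3 - <<'E'
from h import *
i1,C1=load('w1');i2,C2=load('w2')
f1=lambda p:(245+p[0]/6-.4,110+p[1]/6-.4); f2=lambda p:(265+p[0]/5.5-.4,115+p[1]/5.5-.4)
# order: outer-left(ccw side)...
A=[(125,115),(70,375),(375,470),(460,235)]
B=[(360,120),(75,215),(190,520),(465,445)]
Ps=[]
for a,b in zip(A,B):
    p,e=tri(ray("w",f1(a),C1),ray("w",f2(b),C2));print(p.round(1),e.round(1),onz("w",f1(a),91,C1).round(1),onz("w",f2(b),91,C2).round(1));Ps.append(p)
Ps=np.array(Ps);print(Ps.mean(0))
print(np.mean([onz("w",f1(a),91,C1) for a in A],0),np.mean([onz("w",f2(a),91,C2) for a in B],0))
# inner at 85
for n,f,C,Q in [("1",f1,C1,[(190,160),(130,345),(355,415),(415,240)]),("2",f2,C2,[(335,165),(140,230),(220,460),(402,405)])]:
    q=np.array([onz("w",f(a),85,C) for a in Q]);print(n,q.round(1).tolist(),q.mean(0))
# w2 tops
g=i2.min(2)
for y,x in [(202,420),(258,247),(336,284)]:
    w=g[y-22:y+22,x-22:x+22]; n,l,s,c=cv2.connectedComponentsWithStats((w>150).astype(np.uint8))
    i=l[22,22]
    if i: u=c[i]+[x-22,y-22];print(u,s[i][4],onz("w",u,121,C2).round(1))
E
```

```text
[474.8 -94.1 104.2] 0.2 [472.6 -95.4  91. ] [475.9 -94.2  91. ]
[ 469.4 -132.6   91.6] 0.4 [ 469.3 -132.6   91. ] [ 469.5 -132.9   91. ]
[ 514.3 -140.2   87.5] 1.1 [ 514.2 -138.6   91. ] [ 513.5 -139.9   91. ]
[ 520.1 -101.8   96.4] 1.6 [ 520.4 -103.3   91. ] [ 521.4 -101.3   91. ]
[ 494.65679932 -117.17322023   94.90561479]
[ 494.12873346 -117.48268617   91.        ] [ 495.08887893 -117.09471658   91.        ]
1 [[481.3, -100.5, 85.0], [476.2, -128.1, 85.0], [509.9, -132.5, 85.0], [514.3, -105.9, 85.0]] [ 495.4538458  -116.74826375   85.        ]
2 [[480.2, -99.9, 85.0], [475.7, -127.3, 85.0], [509.2, -133.2, 85.0], [513.9, -106.9, 85.0]] [ 494.72851943 -116.84367041   85.        ]
[418.73220974 204.65355805] 534 [539.3 -62.1 121. ]
[246.87906137 258.29963899] 554 [ 520.4 -182.6  121. ]
[282.01969365 337.18380744] 457 [ 589.4 -194.1  121. ]
```

```bash
python3 -c "
from h import *
goto(505,195,190,67)"
python3 -m pendant '[[-0.01,0,0,-0.4,2.7,4.8,1],[-0.03,0,0,-0.8,5.4,9.5,1],[-0.05,0,0,-1.6,8.1,14.3,1],[-0.06,0,0,-2,10.8,19,1],[-0.07,0,0,-2.4,13.5,23.8,1]]'
python3 -c "
from h import *
goto(507,192,190,67)"
```

```text
t 2.12 pos [ 525.3 -125.3  165.8] yaw 62.8 q6 -1.55 | turn [-0.074  0.    -0.001] shift cm [-2.4  16.47 27.55]
time_s: 2.75
eef_pos: [517.6, 149.6, 190.5]
ee_rot: [0.593, -0.385, 0.593, 0.385]
force: [0.6, 0.8, -0.3]
grip_width: 0.996
t 2.75 pos [517.6 149.6 190.5] yaw 65.9 q6 -1.09 | turn [-0.019  0.     0.   ] shift cm [0.05 2.7  3.43]
```

```bash

python3 -m pendant '[[-0.01,0,0,0,1.5,2,1],[-0.02,0,0,0,2.7,3.4,1],[-0.02,0,0,0,2.7,3.4,1],[-0.02,0,0,0,2.7,3.4,1],[-0.02,0,0,0,2.7,3.4,1]]'
python3 -c "
from h import *
im,C=snap('w3')
a=cv2.resize(im[150:310,240:400],None,fx=3.5,fy=3.5,interpolation=cv2.INTER_CUBIC);cv2.imwrite('pics/w3d.png',a)
goto(507,192,190,67)"
```

```text
time_s: 3.38
eef_pos: [507.3, 189.1, 190.3]
ee_rot: [0.589, -0.391, 0.589, 0.391]
force: [0.7, 0.5, 0.1]
grip_width: 1.003
t 3.42 pos [507.2 189.2 190.3] yaw 67.1 q6 -1.03 | turn [ 0.002 -0.     0.   ] shift cm [0.03 0.13 0.25]
```

View pics/w3.png

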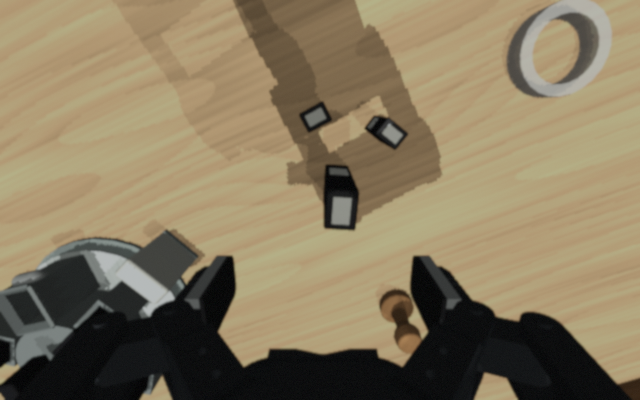

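View pics/w3d.png

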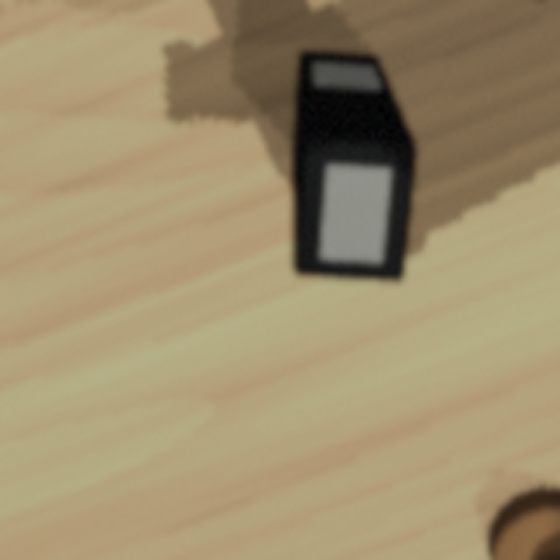

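The large cartridge's top is at (341,211) in the wrist view, with the two small ones at (316,116) and (387,131).

```bash
python3 - <<'E'
from h import *
im,C=load('w3')
g=im.min(2); w=g[180:240,315:370]; n,l,s,c=cv2.connectedComponentsWithStats((w>110).astype(np.uint8))
i=l[211-180,341-315]; m=(l==i).astype(np.uint8); 
cnt=cv2.findContours(m,0,1)[0][0]; q=cv2.boxPoints(cv2.minAreaRect(cnt))+[315,180]
print(c[i]+[315,180],s[i])
for z in(110,):
    Q=np.array([onz("w",p,z,C) for p in q]);print(Q.round(1).tolist(),Q.mean(0).round(1),onz("w",c[i]+[315,180],z,C).round(1))
    for k in range(4): d=Q[(k+1)%4]-Q[k];print(np.linalg.norm(d).round(1),np.degrees(np.arctan2(d[1],d[0])).round(1))
f=lambda p:(240+p[0]/3.5-.4,150+p[1]/3.5-.4)
Q=np.array([onz("w",f(p),110,C) for p in [(298,145),(413,152),(402,278),(296,270)]]);print(Q.round(1).tolist(),Q.mean(0).round(1))
for k in range(4): d=Q[(k+1)%4]-Q[k];print(np.linalg.norm(d).round(1),np.degrees(np.arctan2(d[1],d[0])).round(1))
p,e=tri(ray("w",c[i]+[315,180],C),ray("scene",(381.4,236.2)));print(p.round(1),e.round(1))
E
```

```text
[340.97130243 210.50331126] [ 17  18  19  27 453]
[[519.1, 191.0, 110.0], [499.8, 200.6, 110.0], [506.0, 212.6, 110.0], [525.6, 203.3, 110.0]] [512.6 201.9 110. ] [512.5 201.9 110. ]
21.7 153.5
13.5 62.6
21.7 -25.5
13.9 -117.6
[[492.9, 196.3, 110.0], [504.2, 219.0, 110.0], [531.2, 206.0, 110.0], [520.0, 184.4, 110.0]] [512.1 201.4 110. ]
25.4 63.5
29.9 -25.7
24.3 -117.5
29.5 156.4
[512.3 202.8 109.2] 2.1
```

```bash
python3 -c "
from h import *
goto(512.4,202,78,63.8)"
```

```text
t 3.42 pos [507.2 189.2 190.3] yaw 67.1 q6 -1.03 | turn [ 0.058 -0.     0.   ] shift cm [11.23  0.02  1.38]
```

```bash

python3 -m pendant '[[0.058,0,0,0.5,0,1.38,1],[0.058,0,0,4.5,0,1.38,1],[0.058,0,0,8.5,0,1.38,1],[0.058,0,0,11.2,0,1.38,1],[0.058,0,0,11.2,0,1.38,1]]'
python3 -c "
from h import *
goto(512.4,202,78,63.8)"
```

```text
time_s: 4.05
eef_pos: [511.5, 202.1, 76.9]
ee_rot: [0.599, -0.373, 0.601, 0.374]
force: [0.4, 0.0, 0.7]
grip_width: 1.002
t 4.05 pos [511.5 202.1  76.9] yaw 63.8 q6 -0.95 | turn [ 0.001 -0.002 -0.003] shift cm [-0.11 -0.08  0.03]
```

```bash

python3 -m pendant '[[0,0,0,0,-0.08,0,0.6],[0,0,0,0,-0.08,0,0.3],[0,0,0,0,-0.08,0,0.1],[0,0,0,0,-0.08,0,0.1],[0,0,0,0,-0.08,0,0.1]]' 60
python3 -c "
from h import *
goto(512.4,202,78,63.8)"
```

```text
time_s: 4.68
eef_pos: [513.5, 202.4, 79.1]
ee_rot: [0.601, -0.374, 0.6, 0.374]
force: [-0.3, -0.9, 7.0]
grip_width: 0.294
t 4.67 pos [513.5 202.4  79.1] yaw 63.9 q6 -0.95 | turn [0.002 0.001 0.001] shift cm [ 0.11  0.09 -0.09]
```

```bash

python3 -m pendant '[[0,0,0,-1,0,0,0.1],[0,0,0,-5,0,0,0.1],[0,0,0,-10,0,0,0.1],[0,0,0,-14.5,0,0,0.1],[0,0,0,-14.5,0,0,0.1]]'
python3 -c "
from h import *
print(sense()['force'],sense()['grip_width'])
goto(495,-117,235,81.3)"
```

```text
time_s: 5.3
eef_pos: [514.1, 202.6, 226.9]
ee_rot: [0.602, -0.375, 0.598, 0.373]
force: [0.2, -0.2, -2.8]
grip_width: 0.296
[ 0.15140027 -0.20136683 -2.81175379] 0.29573061041604887
t 5.3 pos [514.1 202.6 226.9] yaw 63.9 q6 -0.95 | turn [-0.304  0.003  0.006] shift cm [ -0.86 -12.36 -29.54]
```

```bash

python3 -m pendant '[[-0.03,0,0,-0.2,-1.8,-4.4,0.1],[-0.08,0,0,-0.4,-3.8,-9,0.1],[-0.15,0,0,-0.6,-5.8,-14,0.1],[-0.2,0,0,-0.8,-8,-19,0.1],[-0.25,0,0,-0.9,-10,-24,0.1]]'
python3 -c "
from h import *
goto(495,-117,235,81.3)"
```

```text
time_s: 5.92
eef_pos: [496.4, -58.7, 231.3]
ee_rot: [0.548, -0.446, 0.549, 0.447]
force: [-0.2, 0.5, -2.5]
grip_width: 0.298
t 5.92 pos [496.4 -58.7 231.3] yaw 78.3 q6 -1.72 | turn [-0.052  0.    -0.002] shift cm [-0.38 -1.05 -5.74]
```

```bash

python3 -m pendant '[[-0.02,0,0,-0.2,-0.4,-2,0.1],[-0.04,0,0,-0.4,-0.9,-4.5,0.1],[-0.05,0,0,-0.4,-1,-5.5,0.1],[-0.05,0,0,-0.4,-1,-5.5,0.1],[-0.05,0,0,-0.4,-1,-5.5,0.1]]'
python3 -c "
from h import *
goto(495,-117,235,81.3)
snap('w4');snap('s4','scene');snap('d4','side')
a=cv2.imread('pics/s4.png');b=cv2.imread('pics/d4.png')
cr=lambda im,x,y: cv2.resize(im[y:y+110,x:x+80],None,fx=5,fy=5,interpolation=cv2.INTER_CUBIC)
cv2.imwrite('pics/c4.png',np.hstack([cr(a,270,90),cr(b,310,110)]))
"
```

```text
time_s: 6.55
eef_pos: [495.7, -112.2, 236.0]
ee_rot: [0.537, -0.459, 0.537, 0.46]
force: [-0.0, -0.0, -1.5]
grip_width: 0.295
t 6.55 pos [ 495.7 -112.2  236. ] yaw 81.1 q6 -1.87 | turn [-0.003  0.    -0.001] shift cm [ 0.1  -0.01 -0.49]
```

View pics/w4.png

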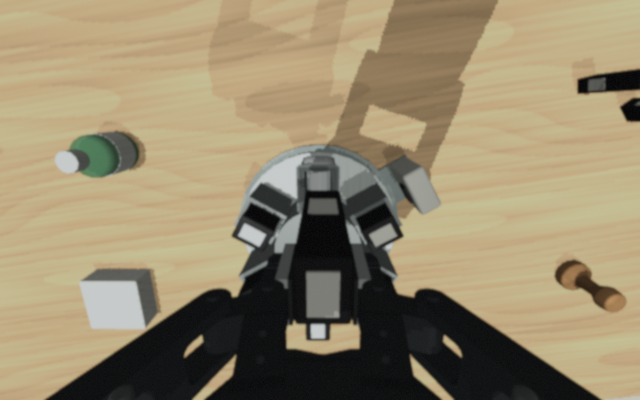

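View pics/c4.png

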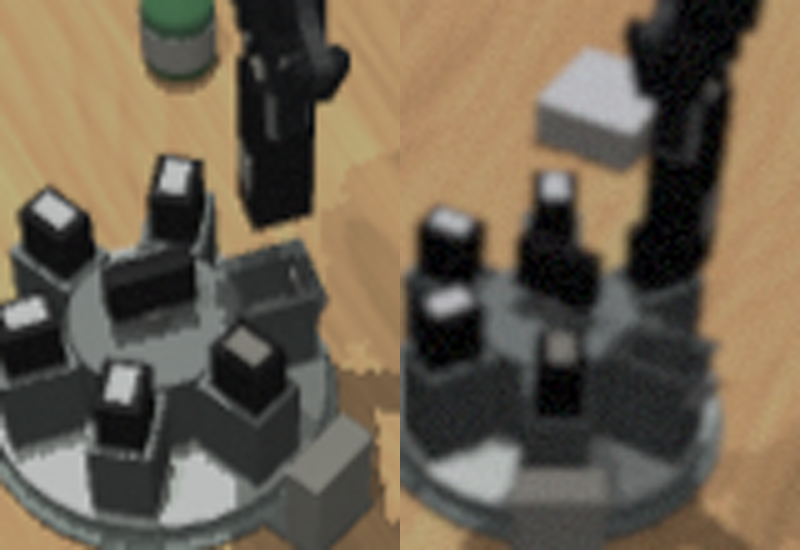

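```bash
python3 - <<'E'
from h import *
im,(C,s)=cv2.imread('pics/w4.png'),pickle.load(open('pics/w4.pkl','rb'))
q=s['ee_rot'];M=R.from_quat([q[1],q[2],q[3],q[0]]).as_matrix();p=s['eef_pos']
top=p[2]+110-78
g=im.min(2)
x0,y0=295,260; w=g[y0:320,x0:352]; n,l,st,c=cv2.connectedComponentsWithStats((w>80).astype(np.uint8))
i=l[293-y0,323-x0]; m=(l==i).astype(np.uint8);cnt=cv2.findContours(m,0,1)[0][0]; b=cv2.boxPoints(cv2.minAreaRect(cnt))+[x0,y0]
print(c[i]+[x0,y0],st[i])
Q=np.array([M.T@(onz("w",u,top,C)-p) for u in b]);print(Q.round(1).tolist(),Q.mean(0).round(1))
for k in range(4): d=Q[(k+1)%4]-Q[k];print(np.linalg.norm(d).round(1),np.degrees(np.arctan2(d[2],d[1])).round(1))
a=cv2.resize(im[130:330,240:400],None,fx=3,fy=3,interpolation=cv2.INTER_CUBIC);cv2.imwrite('pics/w4d.png',a)
E
```

```text
[322.7723362  294.30244871] [  11   12   34   46 1511]
[[-32.0, 11.6, -7.3], [-32.0, 11.6, 6.4], [-32.0, -10.7, 6.8], [-32.0, -10.7, -7.7]] [-32.    0.4  -0.5]
13.8 90.0
22.3 179.0
14.5 -90.0
22.3 0.9
```

View pics/w4d.png

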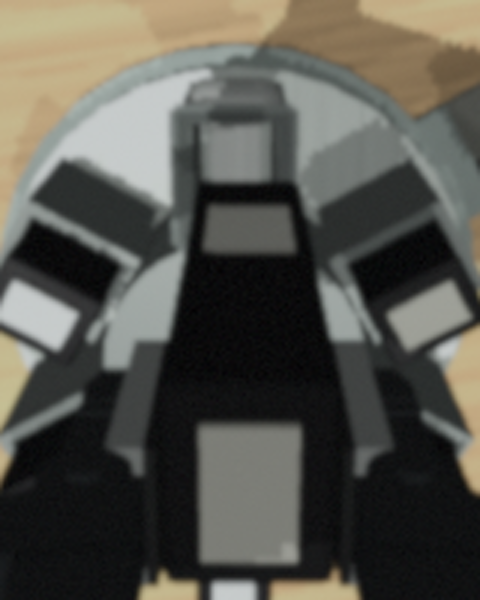

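```bash

python3 -c "
from h import *
goto(495.4,-117,180,81.3)"

```

```text
t 6.7 pos [ 495.8 -112.4  236.2] yaw 81.1 q6 -1.87 | turn [-0.003  0.    -0.   ] shift cm [ 5.62 -0.03 -0.47]
```

```bash

python3 -m pendant '[[-0.003,0,0,1,-0.03,-0.47,0.1],[-0.003,0,0,3,-0.03,-0.47,0.1],[-0.003,0,0,5,-0.03,-0.47,0.1],[-0.003,0,0,5.6,-0.03,-0.47,0.1],[-0.003,0,0,5.6,-0.03,-0.47,0.1]]'
python3 -c "
from h import *
goto(495.4,-117,165,81.3)
im,C=snap('w5')
cv2.imwrite('pics/w5d.png',cv2.resize(im[100:330,220:420],None,fx=2.6,fy=2.6,interpolation=cv2.INTER_CUBIC))
print(sense()['force'])"

```

```text
time_s: 7.32
eef_pos: [495.3, -117.8, 180.2]
ee_rot: [0.537, -0.46, 0.537, 0.46]
force: [0.8, -0.9, -1.0]
grip_width: 0.292
t 7.33 pos [ 495.3 -117.8  180.2] yaw 81.2 q6 -1.88 | turn [-0.001  0.    -0.   ] shift cm [1.52 0.   0.08]
[ 0.12395659 -0.47858929 -1.77944693]
```

View pics/w5d.png

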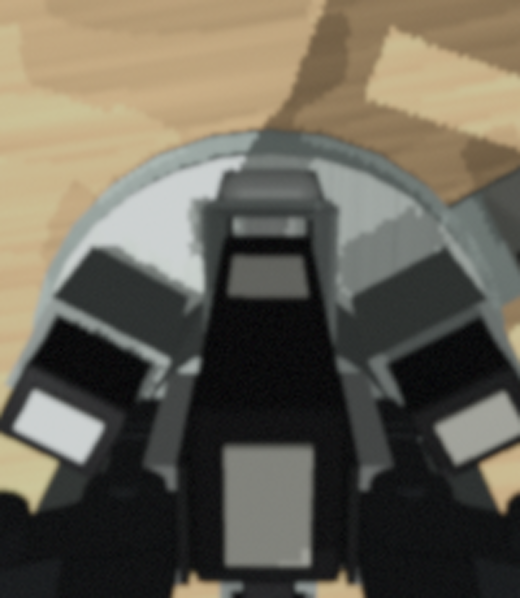

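The held cartridge is plumb and centred in the pads (label at crop (268,505)). The pocket mouth is at crop (270,220), about 1 mm toward tool +z, which agrees with the planned correction.

```bash

python3 -m pendant '[[0,0,0,0.3,0,0.08,0.1],[0,0,0,0.8,0,0.08,0.1],[0,0,0,1.2,0,0.08,0.1],[0,0,0,1.6,0,0.08,0.1],[0,0,0,1.8,0,0.08,0.1]]'
python3 -c "
from h import *
print(sense()['force'],sense()['wrist_torque']);goto(495.4,-117,155,81.3)
im,C=snap('w6')
cv2.imwrite('pics/w6d.png',cv2.resize(im[100:330,220:420],None,fx=2.6,fy=2.6,interpolation=cv2.INTER_CUBIC))
print(sense()['force'])"

```

```text
time_s: 8.0
eef_pos: [495.4, -116.9, 162.0]
ee_rot: [0.537, -0.46, 0.537, 0.46]
force: [-0.3, -0.6, -2.8]
grip_width: 0.295
[-0.2815416  -0.5642036  -2.80223308] [ 0.00169003  0.0238722  -0.07589698]
t 8.0 pos [ 495.4 -116.9  162. ] yaw 81.2 q6 -1.88 | turn [-0.001  0.    -0.   ] shift cm [ 0.7  -0.   -0.01]
[-0.43208031  0.04069181 -1.81486088]
```

View pics/w6d.png

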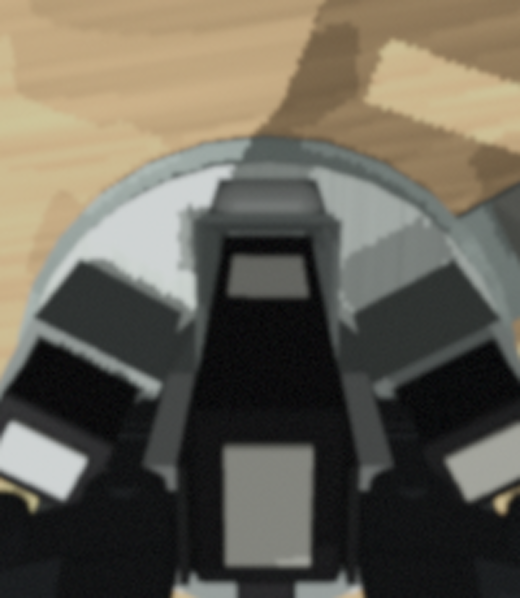

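```bash

python3 -m pendant '[[0,0,0,0.4,0,0,0.1],[0,0,0,0.8,0,0,0.1],[0,0,0,1.2,0,0,0.1],[0,0,0,1.6,0,0,0.1],[0,0,0,1.9,0,0,0.1]]'
python3 -c "
from h import *
print(sense()['force'],sense()['wrist_torque']);goto(495.4,-117,140,81.3)"

```

```text
time_s: 8.68
eef_pos: [496.3, -117.3, 143.9]
ee_rot: [0.537, -0.461, 0.536, 0.459]
force: [2.6, -1.0, 4.2]
grip_width: 0.292
[ 2.57513562 -1.03307583  4.23406206] [-0.1247414  -0.58300711 -0.00412561]
t 8.68 pos [ 496.3 -117.3  143.9] yaw 81.2 q6 -1.88 | turn [-0.001 -0.001  0.003] shift cm [0.39 0.1  0.02]
```

```bash

python3 -m pendant '[[0,0,0,0.15,0,0,0.1],[0,0,0,0.3,0,0,0.1],[0,0,0,0.4,0,0,0.1],[0,0,0,0.4,0,0,0.1],[0,0,0,0.4,0,0,0.1]]'
python3 -c "
from h import *
print(sense()['force'],sense()['wrist_torque']);goto(495.4,-117,140,81.3)"

```

```text
time_s: 9.3
eef_pos: [496.0, -117.1, 139.4]
ee_rot: [0.537, -0.461, 0.536, 0.46]
force: [6.1, -1.6, 0.6]
grip_width: 0.297
[ 6.07242254 -1.63548605  0.59415893] [-0.29192129 -1.32539818  0.06331826]
t 9.3 pos [ 496.  -117.1  139.4] yaw 81.2 q6 -1.88 | turn [-0.001 -0.     0.002] shift cm [-0.06  0.06 -0.  ]
```

```bash
cat > chk.py <<'E'
import sys
from h import *
s=sense();f=s['force'];print(round(s['time_s'],2),s['eef_pos'].round(2),f.round(1),s['wrist_torque'].round(2),flush=True)
sys.exit(1 if f[2]>float(sys.argv[1]) else 0)
E
python3 -m pendant '[[0,0,0,0.05,0,0,0.1],[0,0,0,0.1,0,0,0.1],[0,0,0,0.15,0,0,0.1],[0,0,0,0.2,0,0,0.1],[0,0,0,0.25,0,0,0.1]]' >/dev/null; python3 chk.py 7 && \
python3 -m pendant '[[0,0,0,0.02,0,0,0.1],[0,0,0,0.04,0,0,0.1],[0,0,0,0.06,0,0,0.1],[0,0,0,0.08,0,0,0.1],[0,0,0,0.1,0,0,0.1]]' >/dev/null && python3 chk.py 7 && \
python3 -m pendant '[[0,0,0,0.02,0,0,0.1],[0,0,0,0.04,0,0,0.1],[0,0,0,0.06,0,0,0.1],[0,0,0,0.08,0,0,0.1],[0,0,0,0.1,0,0,0.1]]' >/dev/null && python3 chk.py 7 && \
python3 -m pendant '[[0,0,0,0.02,0,0,0.1],[0,0,0,0.04,0,0,0.1],[0,0,0,0.06,0,0,0.1],[0,0,0,0.08,0,0,0.1],[0,0,0,0.1,0,0,0.1]]' >/dev/null && python3 chk.py 7
```

```text
9.93 [ 496.08 -117.11  136.99] [ 5.2 -1.2  1. ] [-0.21 -1.21  0.05]
10.55 [ 496.08 -117.12  135.99] [ 5.6 -1.   2.4] [-0.28 -1.28  0.03]
11.18 [ 496.08 -117.13  134.98] [ 5.4 -0.1  2.3] [-0.19 -1.27  0.01]
11.8 [ 496.08 -117.12  133.99] [ 6.4 -1.1  1.9] [-0.15 -1.35 -0.06]
```

```bash

python3 -m pendant '[[0,0,0,0.02,0,0,0.1],[0,0,0,0.03,0,0,0.1],[0,0,0,0.04,0,0,0.1],[0,0,0,0.06,0,0,0.1],[0,0,0,0.07,0,0,0.1]]' >/dev/null && python3 chk.py 4.5 && \
python3 -m pendant '[[0,0,0,0.02,0,0,0.1],[0,0,0,0.03,0,0,0.1],[0,0,0,0.04,0,0,0.1],[0,0,0,0.06,0,0,0.1],[0,0,0,0.07,0,0,0.1]]' >/dev/null && python3 chk.py 4.5 && \
python3 -m pendant '[[0,0,0,0.02,0,0,0.1],[0,0,0,0.03,0,0,0.1],[0,0,0,0.04,0,0,0.1],[0,0,0,0.06,0,0,0.1],[0,0,0,0.07,0,0,0.1]]' >/dev/null && python3 chk.py 4.5 && \
python3 -m pendant '[[0,0,0,0.02,0,0,0.1],[0,0,0,0.03,0,0,0.1],[0,0,0,0.04,0,0,0.1],[0,0,0,0.06,0,0,0.1],[0,0,0,0.07,0,0,0.1]]' >/dev/null && python3 chk.py 4.5 && \
python3 -m pendant '[[0,0,0,0.02,0,0,0.1],[0,0,0,0.03,0,0,0.1],[0,0,0,0.04,0,0,0.1],[0,0,0,0.06,0,0,0.1],[0,0,0,0.07,0,0,0.1]]' >/dev/null && python3 chk.py 4.5 && \
python3 -m pendant '[[0,0,0,0.02,0,0,0.1],[0,0,0,0.03,0,0,0.1],[0,0,0,0.04,0,0,0.1],[0,0,0,0.06,0,0,0.1],[0,0,0,0.07,0,0,0.1]]' >/dev/null && python3 chk.py 4.5
```

```text
12.43 [ 496.13 -117.12  133.43] [ 4.3 -1.4  4.1] [-0.15 -1.16  0.05]
13.05 [ 496.25 -117.15  133.22] [ 4.5 -0.1  8.3] [-0.02 -0.95 -0.02]
```

```bash

python3 -m pendant '[[0,0,0,0.02,0,0,0.1],[0,0,0,0.03,0,0,0.1],[0,0,0,0.03,0,0,0.1],[0,0,0,0.03,0,0,0.1],[0,0,0,0.03,0,0,0.1]]' >/dev/null && python3 chk.py 4.5; python3 -c "
from h import *
im,C=snap('w7')
cv2.imwrite('pics/w7d.png',cv2.resize(im[100:330,220:420],None,fx=2.6,fy=2.6,interpolation=cv2.INTER_CUBIC))"
```

```text
13.68 [ 496.31 -117.19  133.15] [4.7 0.5 8.8] [ 0.01 -0.78  0.03]
```

View pics/w7d.png

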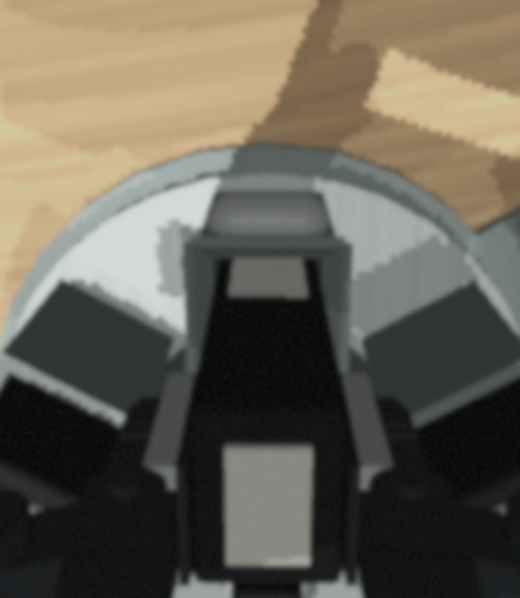

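```bash

python3 -m pendant '[[0,0,0,0.02,0,0,0.1],[0,0,0,0.04,0,0,0.1],[0,0,0,0.04,0,0,0.1],[0,0,0,0.04,0,0,0.1],[0,0,0,0.04,0,0,0.1]]' >/dev/null && python3 chk.py 4.5;  python3 chk.py 4.5
```

```text
14.35 [ 496.38 -117.18  133.  ] [ 3.2  0.1 11.9] [ 0.13 -0.68 -0.  ]
14.35 [ 496.38 -117.18  133.  ] [ 3.2  0.1 11.9] [ 0.13 -0.68 -0.  ]
```

The force climbed at about 18 N/mm from TCP z=133.4, while the clip's drag before that was steady at about 4 N. That is the seat, carrying about 10 N now. Releasing.

```bash

python3 -m pendant '[[0,0,0,-0.03,0,0,0.1],[0,0,0,-0.05,0,0,0.55],[0,0,0,-0.05,0,0,0.55],[0,0,0,-0.05,0,0,0.55],[0,0,0,-0.05,0,0,0.55]]'; python3 chk.py 5
python3 -m pendant '[[0,0,0,-0.5,0,0,0.55],[0,0,0,-2,0,0,0.55],[0,0,0,-4,0,0,0.55],[0,0,0,-6,0,0,0.55],[0,0,0,-6,0,0,0.55]]'; python3 chk.py 5
python3 -c "
from h import *
im,C=snap('w8')
cv2.imwrite('pics/w8d.png',cv2.resize(im[100:330,220:420],None,fx=2.6,fy=2.6,interpolation=cv2.INTER_CUBIC))"
```

```text
time_s: 14.98
eef_pos: [495.2, -116.9, 132.0]
ee_rot: [0.537, -0.46, 0.537, 0.461]
force: [0.9, -0.1, 0.7]
grip_width: 0.548
14.97 [ 495.24 -116.87  131.97] [ 0.9 -0.1  0.7] [0.02 0.01 0.03]
time_s: 15.6
eef_pos: [496.1, -117.2, 194.1]
ee_rot: [0.537, -0.462, 0.536, 0.459]
force: [0.8, 0.0, -0.5]
grip_width: 0.55
15.6 [ 496.13 -117.22  194.11] [ 0.8  0.  -0.5] [ 0.03  0.02 -0.01]
```

View pics/w8d.png

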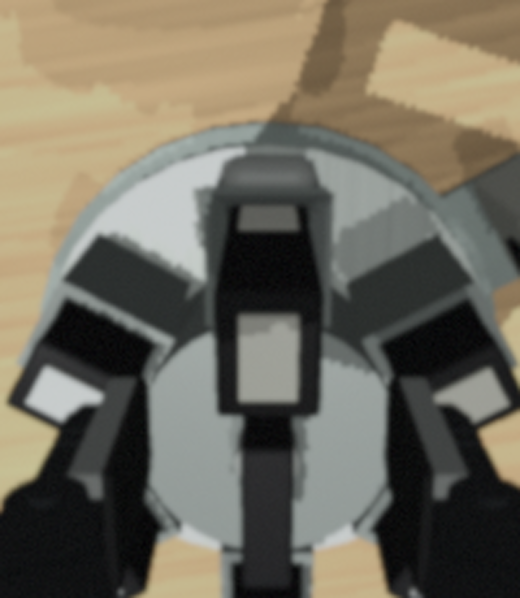

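The cartridge stands alone in the pocket (top at crop (267,360)). I'll check by a gentle press on its top with shut fingers that letting go didn't lift it.

```bash

python3 -m pendant '[[0,0,0,0,0,0,0],[0,0,0,0,0,0,0],[0,0,0,0.8,0,0,0],[0,0,0,1.6,0,0,0],[0,0,0,2.3,0,0,0]]'; python3 chk.py 2.5 && \
python3 -m pendant '[[0,0,0,0.05,0,0,0],[0,0,0,0.1,0,0,0],[0,0,0,0.15,0,0,0],[0,0,0,0.2,0,0,0],[0,0,0,0.25,0,0,0]]' >/dev/null;  python3 chk.py 2.5 && \
python3 -m pendant '[[0,0,0,0.02,0,0,0],[0,0,0,0.04,0,0,0],[0,0,0,0.06,0,0,0],[0,0,0,0.08,0,0,0],[0,0,0,0.1,0,0,0]]' >/dev/null;  python3 chk.py 2.5 && \
python3 -m pendant '[[0,0,0,0.02,0,0,0],[0,0,0,0.04,0,0,0],[0,0,0,0.06,0,0,0],[0,0,0,0.08,0,0,0],[0,0,0,0.1,0,0,0]]' >/dev/null;  python3 chk.py 2.5 && \
python3 -m pendant '[[0,0,0,0.02,0,0,0],[0,0,0,0.04,0,0,0],[0,0,0,0.06,0,0,0],[0,0,0,0.08,0,0,0],[0,0,0,0.1,0,0,0]]' >/dev/null;  python3 chk.py 2.5
```

```text
time_s: 16.27
eef_pos: [495.2, -116.8, 168.3]
ee_rot: [0.537, -0.46, 0.537, 0.461]
force: [-0.1, -0.6, 0.1]
grip_width: -0.0
16.27 [ 495.24 -116.85  168.29] [-0.1 -0.6  0.1] [ 0.02 -0.01 -0.03]
16.9 [ 495.49 -116.94  166.76] [ 0.2 -0.6 -0.3] [0.03 0.02 0.01]
17.52 [ 495.45 -116.92  165.68] [-0.5  0.8  0.4] [-0.03 -0.01 -0.  ]
18.15 [ 495.45 -116.91  164.69] [0.2 0.3 0.2] [-0.02 -0.04  0.01]
18.77 [ 495.58 -117.01  164.34] [-1.  -0.2  8. ] [0.14 0.46 0.07]
```

```bash

python3 -m pendant '[[0,0,0,0.02,0,0,0],[0,0,0,0.03,0,0,0],[0,0,0,0.03,0,0,0],[0,0,0,0.03,0,0,0],[0,0,0,0.03,0,0,0]]' >/dev/null;  python3 chk.py 2.5
python3 -m pendant '[[0,0,0,-0.1,0,0,0],[0,0,0,-0.5,0,0,0],[0,0,0,-1.5,0,0,0],[0,0,0,-3,0,0,0.3],[0,0,0,-4,0,0,0.5]]'
python3 -c "
from h import *
goto(564.2,-127.3,200,81.3);print(sense()['joints'])"
```

```text
19.4 [ 495.64 -117.07  164.33] [-2.7  1.3  9.8] [0.1  0.5  0.05]
time_s: 20.02
eef_pos: [495.7, -117.0, 204.8]
ee_rot: [0.537, -0.461, 0.536, 0.46]
force: [-0.2, -0.3, -0.1]
grip_width: 0.417
t 20.02 pos [ 495.7 -117.   204.8] yaw 81.2 q6 -1.88 | turn [-0.001 -0.     0.001] shift cm [ 0.49 -6.92  0.03]
[-4.62228830e-01  3.00116477e-01  1.58622937e+00  3.96774450e-05
  1.25374071e+00 -1.88025940e+00]
```

```bash

python3 -m pendant '[[0,0,0,0.1,-1.5,0,0.5],[0,0,0,0.3,-3,0,0.5],[0,0,0,0.4,-5,0,0.5],[0,0,0,0.4,-6.9,0,0.5],[0,0,0,0.4,-6.9,0,0.5]]'
python3 -c "
from h import *
im,C=snap('w9')
goto(564.2,-127.3,106,81.3)
cv2.imwrite('pics/w9d.png',cv2.resize(im[100:330,220:420],None,fx=2.6,fy=2.6,interpolation=cv2.INTER_CUBIC))"
```

```text
time_s: 20.65
eef_pos: [564.1, -127.5, 199.5]
ee_rot: [0.537, -0.46, 0.537, 0.46]
force: [0.6, 0.3, -0.3]
grip_width: 0.503
t 20.7 pos [ 563.5 -127.4  199.4] yaw 81.3 q6 -1.84 | turn [-0.001  0.    -0.   ] shift cm [ 9.34 -0.07  0.02]
```

View pics/w9d.png

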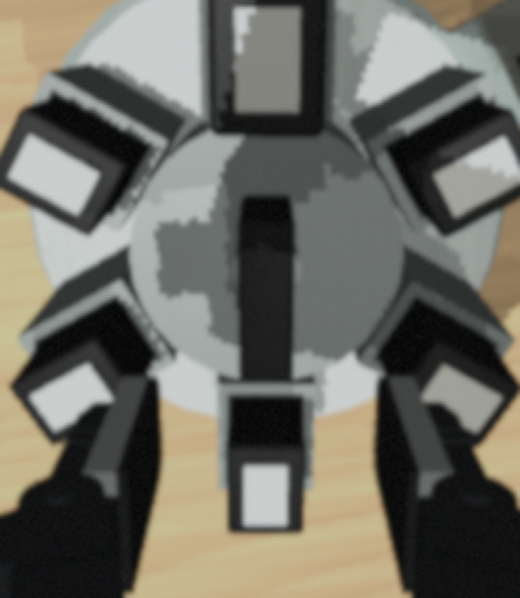

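```bash
python3 - <<'E'
from h import *
im,C=load('w9')
f=lambda x,y:(220+x/2.6,100+y/2.6)
for z in (125,133,141):
    a=onz("w",f(267,247),z,C);b=onz("w",f(267,381),z,C);print(z,np.linalg.norm(a-b).round(1),((a+b)/2).round(1))
i1,C1=load('w1')
# w1c crop: top-right... far end of top face centre ~ (515,340) near end (325,265)
g=lambda x,y:(240+x/3.2,90+y/2.85)
print(tri(ray("w",f(267,381),C),ray("w",g(520,340),C1)))
E
```

```text
125 42.6 [ 570.6 -128.8  125. ]
133 41.0 [ 567.6 -128.3  133. ]
141 39.5 [ 564.6 -127.9  141. ]
(array([ 586.38072733, -130.95740035,  134.86490822]), np.float64(1.2593323365722997))
```

```bash

python3 -m pendant '[[0,0,0,2,-0.03,0.02,0.5],[0,0,0,5,-0.03,0.02,0.5],[0,0,0,8,-0.03,0.02,0.5],[0,0,0,9.3,-0.03,0.02,0.5],[0,0,0,9.3,-0.03,0.02,0.5]]'; python3 chk.py 5 &&
python3 -m pendant '[[0,0,0,0,0,0,0.3],[0,0,0,0,0,0,0.2],[0,0,0,0,0,0,0.1],[0,0,0,0,0,0,0.1],[0,0,0,0,0,0,0.1]]' 40; python3 chk.py 5
python3 -c "
from h import *
goto(564.2,-127.3,106,21.3)"
```

```text
time_s: 21.32
eef_pos: [563.7, -127.2, 106.5]
ee_rot: [0.537, -0.46, 0.537, 0.461]
force: [-0.7, 1.0, 0.4]
grip_width: 0.499
21.32 [ 563.66 -127.24  106.49] [-0.7  1.   0.4] [ 0.05  0.02 -0.03]
time_s: 21.95
eef_pos: [564.3, -128.0, 107.6]
ee_rot: [0.537, -0.461, 0.537, 0.46]
force: [-2.7, -3.6, 5.2]
grip_width: 0.18
21.95 [ 564.32 -128.02  107.62] [-2.7 -3.6  5.2] [-0.46  0.41  0.02]
t 21.95 pos [ 564.3 -128.   107.6] yaw 81.2 q6 -1.84 | turn [ 1.046 -0.     0.002] shift cm [0.16 0.02 0.07]
```

```bash

python3 -m pendant '[[0.08,0,0,0,0,0,0.1],[0.2,0,0,0,0,0,0.1],[0.32,0,0,0,0,0,0.1],[0.44,0,0,0,0,0,0.1],[0.56,0,0,0,0,0,0.1]]'; python3 chk.py 15 && python3 -m pendant '[[0.1,0,0,0,0,0,0.1],[0.2,0,0,0,0,0,0.1],[0.32,0,0,0,0,0,0.1],[0.43,0,0,0,0,0,0.1],[0.487,0,0,0,0,0,0.1]]'; python3 chk.py 15
python3 -c "
from h import *
goto(564.2,-127.3,106,21.3)"
```

```text
time_s: 22.58
eef_pos: [564.5, -127.7, 107.6]
ee_rot: [0.644, -0.294, 0.643, 0.292]
force: [-1.8, -1.5, 6.4]
grip_width: 0.177
22.57 [ 564.51 -127.7   107.63] [-1.8 -1.5  6.4] [-0.15  0.14  0.11]
time_s: 23.2
eef_pos: [564.8, -127.5, 107.6]
ee_rot: [0.696, -0.13, 0.694, 0.129]
force: [0.9, -0.0, 5.6]
grip_width: 0.179
23.2 [ 564.77 -127.54  107.63] [ 0.9 -0.   5.6] [-0.14 -0.03  0.12]
t 23.2 pos [ 564.8 -127.5  107.6] yaw 21.1 q6 -0.79 | turn [-0.003  0.002  0.002] shift cm [ 0.16  0.04 -0.05]
```

```bash

python3 -m pendant '[[0,0,0,0,0,0,0.1],[0,0,0,0,0,0,0.3],[0,0,0,0,0,0,0.5],[0,0,0,0,0,0,0.5],[0,0,0,0,0,0,0.5]]'; python3 chk.py 15 
python3 -m pendant '[[0,0,0,-1,0,0,0.5],[0,0,0,-4,0,0,0.5],[0,0,0,-8,0,0,0.5],[0,0,0,-12,0,0,0.5],[0,0,0,-12,0,0,0.5]]'; python3 chk.py 15
python3 -c "
from h import *
im,C=snap('w10');snap('s10','scene');snap('d10','side')
a=cv2.imread('pics/s10.png');b=cv2.imread('pics/d10.png')
cr=lambda im,x,y: cv2.resize(im[y:y+110,x:x+80],None,fx=5,fy=5,interpolation=cv2.INTER_CUBIC)
cv2.imwrite('pics/c10.png',np.hstack([cr(a,270,100),cr(b,300,120)]))
"
```

```text
time_s: 23.82
eef_pos: [563.9, -127.2, 106.3]
ee_rot: [0.695, -0.13, 0.695, 0.13]
force: [-0.1, 0.4, -0.1]
grip_width: 0.496
23.82 [ 563.93 -127.24  106.32] [-0.1  0.4 -0.1] [-0.    0.01 -0.01]
time_s: 24.45
eef_pos: [565.0, -127.7, 230.2]
ee_rot: [0.697, -0.132, 0.693, 0.129]
force: [0.4, 0.4, -0.1]
grip_width: 0.502
24.45 [ 565.03 -127.67  230.23] [ 0.4  0.4 -0.1] [-0.07  0.02  0.07]
```

View pics/w10.png

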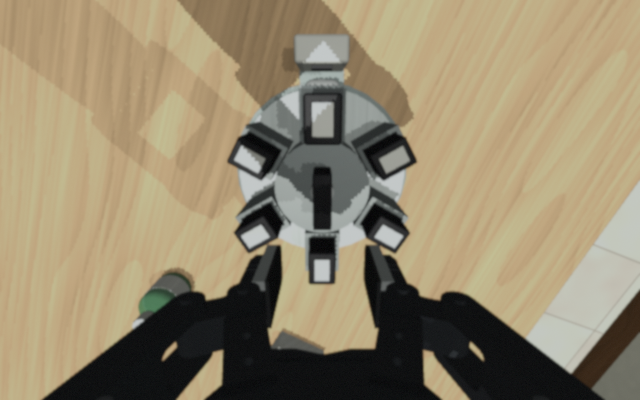

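View pics/c10.png

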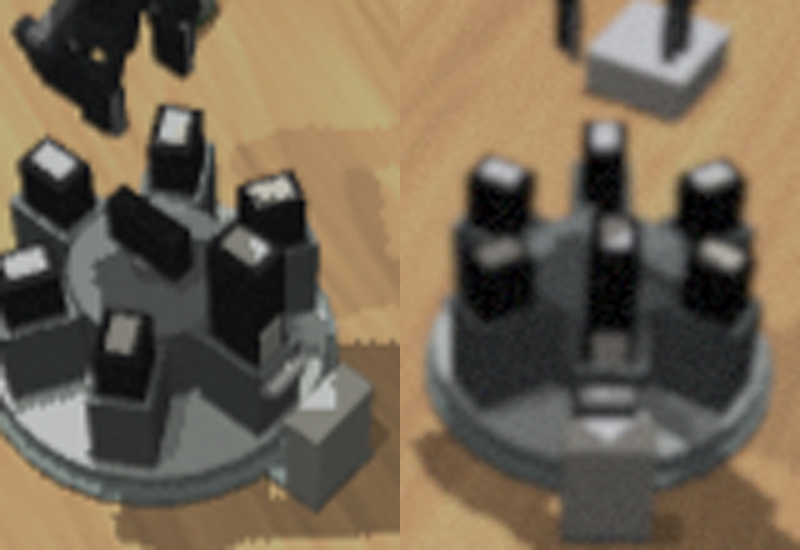

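The wrist view shows the new cartridge (322,118) in line with the post (322,50), and both outside views agree. One last check is the height of its top.

```bash
python3 - <<'E'
from h import *
print(tri(ray("scene",(319,148.6)),ray("side",(343.4,167))))
i,C=load('w10');print(tri(ray("w",(322.5,118.5),C),ray("side",(343.4,167))))
a=np.radians(111.3);print(564.2+70*np.cos(a),-127.3+70*np.sin(a))
from rig import job
print(job.finish_job())
E
```

```text
(array([538.75681077, -64.48922313, 162.67545614]), np.float64(0.4032408402412721))
(array([538.87628762, -63.60583469, 163.16381095]), np.float64(0.48048008105664625))
538.7724138668916 -62.081614069011565
the job is handed in; nothing more can be done
None
```

The large cartridge is in the empty pocket and pressed home on the seat. I let go of it, then turned the carousel one click clockwise, and the cartridge now stands at the white post. The job was handed in at about 25 s on the robot's clock.

- **Seating:** the clip dragged at a steady 4 N or so. At about 29–30 mm below the mouth the force rose sharply, at about 18 N/mm, and I stopped with roughly 10 N on the seat.
- **After release:** a light press on the top with shut fingers (about 10 N in all, clip drag included) met stiff resistance at once, so letting go had not lifted it.
- **Turn:** I gripped the bar, turned it 1.047 rad and let go. The last pictures show the cartridge in line with the post. Its top measured (539, -64) mm at about 163 mm high, against a predicted (539, -62), and the top press met it at 164 mm. That agrees within measuring error.
- **Other things on the desk:** I did not touch them. The gripper was clear of everything at hand-in, and no check failed.

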